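# Index the swivelling vial holder to its next notch

### The job

Bring the glass vial on the swivel stand round to its working position: pull the index ring on the swing arm straight up out of the park slot, swing the arm anticlockwise (seen from above) to the very next notch, and let the ring spring fully down into that notch so the arm is locked. The notched plate is clamped at a hand-set angle, so feel for the notch and never force the locking pin sideways or down against the plate. The vial must stay standing in its cup; leave the timer and the brown bottle beside the stand where they are.

Things in the scene. Friction and masses are not known exactly. Their poses are not given: they have to be found in the camera images.
- stand: Fixed grey round stand, base disc 210 mm wide. Origin on the table top under the vertical pivot, z up. Its own -x axis is the parked direction of the swing arm's ring end. On it sits the steel index plate, then the swing arm.
- plate_top (a point): Pivot axis at the index plate's top face, z 52 mm; fixed to the stand. Plate: disc, rim radius 115 mm, slots on a 100 mm circle: a 33 mm wide park slot (pin starts in it) and 12.5 mm notches. Plate angle is hand-set, unmeasured, within 0.1 rad, clamped firm. So the very next notch lies at 0.60 to 0.80 rad of swing, one more 0.52 rad farther. At swing 0.33 to 0.49 the pin is over plain plate.
- swing_arm (a joint): Swing of the arm about the pivot, rad: 0 at the start (parked), growing anticlockwise seen from above; stays where left, resists with under 1 N at the ring. Flat aluminium bar 30 mm wide, top at z 68 mm, index ring 100 mm from the pivot at one end, vial cup at the other.
- index_ring: Dark round pull ring (collar) 32 mm in diameter, 20 mm high; origin in its middle, 100 mm from the pivot, z 112 mm when fully down. Below it 12 mm of 10 mm stem, then a 26 mm wide housing, top at z 78 mm. Grip across the diameter from any side. Slides straight up, at most 14 mm, against a spring: 5.5 N down, 7.5 N up; the spring drives it down when let go.
- pin_tip (a point): Foot of the 10 mm locking pin under the ring, z 44 mm when down: 8 mm below the plate's top, so 8 mm of lift clears it. Let go over plain plate it rides there (ring middle at z 120 mm) taking a 3 to 5 N push to slide, and snaps down 8 mm when it meets a notch; then the arm swings only about 1 mm at the ring before the pin stops it hard. Over 25 N between pin and plate is damage.
- cup_floor (a point): Middle of the floor inside the vial's cup, on the swing arm 78 mm from the pivot on the side away from the ring, z = 72 mm; axes turn with the arm, z up. The cup's bore is 31 mm wide, 22 mm deep.
- oil_vial: Loose glass vial with white cap, 28 mm in diameter, 57 mm high, standing in the cup; origin at the centre of its underside, z axis up.
- bench_timer: Loose white bench timer, 42 x 66 x 50 mm, standing on the table to the right of the stand; origin at the centre of its underside. Leave it.
- media_bottle: Loose brown bottle with blue cap, 52 mm in diameter, 104 mm high, standing on the table to the left of the stand; origin at the centre of its underside. Leave it.
Mind the look-alikes: they are no part of the job. Of the things shaped like the oil_vial, the glass one is meant.

How it is judged:
By the outcome, as a careful person would: the job done as asked, in the order asked, and still so for the second after the job is handed in, with the robot touching nothing.
It also fails if it takes over 45 s, if anything falls off the work surface, if the arm or the gripper's body presses on something with over 40 N, if the wrist force passes 120 N, or if a joint passes its speed limit or range.

### The arm

A 7-joint arm with a two-finger parallel gripper is mounted at the origin on a cart in front of the work surface, level with it; the furniture and walls round the work are solid. World frame = base frame: x ahead of the robot, y to its left, z up, the work surface at z = 0. Lengths are in mm, angles in rad, forces in N, time in s.
With the tool pointing down it reaches from about 425 to 875 mm from the base axis. Payload 8.4 kg.
Tool frame: the origin (TCP) lies between the finger pads; the fingertips stand 25 mm ahead of it and the grasp point (between the pads) lies 6 mm ahead of it; z points along the fingers, y is the direction in which the jaws open and shut (so a half turn about z gives the same grasp; the last joint's range is limited). The gripper opens to 85 mm and grips with 20 to 120 N. Pads are 22 mm wide; open, the fingers measure 114 mm over their backs; the gripper's body (76 mm by 85 mm) begins 54 mm behind the grasp point. The pads swing forward as they close: fully open they stand 13 mm farther back than shut.
Start: joints at [1.118, 0.333, 0.04, 1.465, -0.013, 1.343, -0.059], TCP at [225.179, -609.721, 256.308] pointing down, gripper open.
Joint ranges: [-2.58, 2.58], [-0.38, 2.09], [-1.3, 1.39], [0.25, 2.4], [-1.5, 4.64], [0.08, 2.09], [-2.65, 2.65]. Speed limits (rad/s): [2.22, 2.22, 2.79, 2.79, 3.14, 3.14, 3.14].

### API

Orientations are given as [roll, pitch, yaw] about the fixed x, y, z axes, in that order (R = Rz(yaw) Ry(pitch) Rx(roll)).
In Python, from plant import ctrl, let_go, close_gripper, kin, camera, job, monitor gives the robot as it stands. Calls block until the motion is done:
- ctrl.reach(position, orientation): joint-space move of the TCP to a pose.
- ctrl.move_linear(position, frame=None, speed=150, until_force=None): straight line of the TCP; frame=None keeps the orientation; speed is the mean speed in mm/s. With until_force (N) it stops when the force on the tool has changed by that much, and returns True; else False.
- ctrl.goto_joints(angles): joint-space move.
- let_go() and close_gripper(squeeze=None): open the fingers fully, or close them until they stop; squeeze is the grip in N (None keeps the last).
- ctrl.dwell(seconds).
- kin.inverse_kinematics(position, orientation): joint angles nearest the present ones, or None.
- camera(name): name is "side" or "top" or "wrist"; returns a dict with "color" (384x512x3 uint8, red, green, blue), "range_z" (384x512 float32, mm along the optical axis (not along the pixel's ray), 0 where there is no reading), "fovy" (degrees; the focal length in pixels is half the picture's height over the tangent of half this angle, whatever the lens; pixels are square), "cx", "cy" (the principal point, pixels), "dist_coeffs" ([k1, k2, p1, p2, k3] as OpenCV has them; the pictures are not rectified), "rvec" (rotation vector, rad) and "tvec" (3), from world to camera coordinates, as OpenCV has them. Camera axes: x right, y down, z forward; pixel columns grow to the right and rows downward; lengths in mm; the calibration is good to about 2 mm. A picture is of the moment at which its call begins.
A pose or a line that the arm cannot do raises ctrl.Unreachable and nothing moves.
- job.close_job(): hands the job in, once; it reports no verdict.
Readings, each from a call of its own:
- monitor.read_time_s(): time.
- monitor.read_joints(): joint angles.
- monitor.read_qd(): joint speeds.
- monitor.read_joint_torque(): joint torques, N m.
- monitor.read_tool_pos(): TCP position.
- monitor.read_eef_rot(): TCP orientation.
- monitor.read_contact_force(): force on the tool from outside, world axes, zero at the start.
- monitor.read_moment(): the same for the moment, N m.
- monitor.read_gripper_width(): finger opening in mm.
Only numpy, scipy, OpenCV 4.12 (cv2) and the standard library are available. Lean on these libraries where they do the work, as an engineer would, in place of code of your own. Each camera call takes 0.05 s, during which the arm holds its last target.

## Working session

There is one attempt and no reset: what is moved stays moved. The work goes in short steps, each a Python script; the robot and the scene stay as the last script left them, time stands still between calls to the robot, and variables do not carry over. Pictures are saved under pics/ and viewed, and the job is handed in when it is done.

```bash
ls; mkdir -p pics; cat > h.py <<'E'
import numpy as np, cv2
from plant import ctrl, let_go, close_gripper, kin, camera, job, monitor
def K(c):
    f=c["color"].shape[0]/2/np.tan(np.radians(c["fovy"])/2)
    return np.array([[f,0,c["cx"]],[0,f,c["cy"]],[0,0,1.]])
def onplane(c,px,z):
    R,_=cv2.Rodrigues(np.array(c["rvec"],float)); t=np.array(c["tvec"],float).reshape(3)
    u=cv2.undistortPoints(np.array(px,float).reshape(-1,1,2),K(c),np.array(c["dist_coeffs"],float)).reshape(-1,2)
    d=np.c_[u,np.ones(len(u))]@R; o=-R.T@t
    return o+d*((z-o[2])/d[:,2])[:,None]
def proj(c,P):
    return cv2.projectPoints(np.array(P,float).reshape(-1,1,3),np.array(c["rvec"],float),np.array(c["tvec"],float),K(c),np.array(c["dist_coeffs"],float))[0].reshape(-1,2)
def cloud(c):
    h,w=c["range_z"].shape
    uu,vv=np.meshgrid(np.arange(w),np.arange(h))
    u=cv2.undistortPoints(np.c_[uu.ravel(),vv.ravel()].astype(float).reshape(-1,1,2),K(c),np.array(c["dist_coeffs"],float)).reshape(-1,2)
    R,_=cv2.Rodrigues(np.array(c["rvec"],float)); t=np.array(c["tvec"],float).reshape(3)
    return ((np.c_[u,np.ones(len(u))]*c["range_z"].reshape(-1,1)-t)@R).reshape(h,w,3)
def save(c,n,box=None,s=1):
    i=c["color"][:,:,::-1]
    if box: i=i[box[1]:box[3],box[0]:box[2]]
    cv2.imwrite("pics/"+n,cv2.resize(i,None,fx=s,fy=s,interpolation=cv2.INTER_CUBIC))
E
python3 - <<'E'
from h import *
import pickle
for n in["top","side"]:
    c=camera(n); save(c,n+"0.png",s=1.5); pickle.dump(c,open(n+"0.pkl","wb")); print(c["rvec"],c["tvec"],c["fovy"],c["dist_coeffs"],(c["range_z"]>0).mean())
print(monitor.read_time_s(),monitor.read_eef_rot(),monitor.read_gripper_width())
E
```

```text
pics
[ 2.16226195 -2.13414905  0.10625378] [162.809935   604.31577633 881.49869665] 55.79534535373391 [0.01195718 0.         0.         0.         0.        ] 0.9959513346354166
[ 0.45291226 -2.68404118  1.30264429] [608.70238076 107.70931372 879.45308473] 54.51638530547359 [0.0317209 0.        0.        0.        0.       ] 0.9959716796875
0.1 [-3.14012875e+00  1.07237185e-04  3.53851489e-01] 85.59996564929983
```

View pics/top0.png

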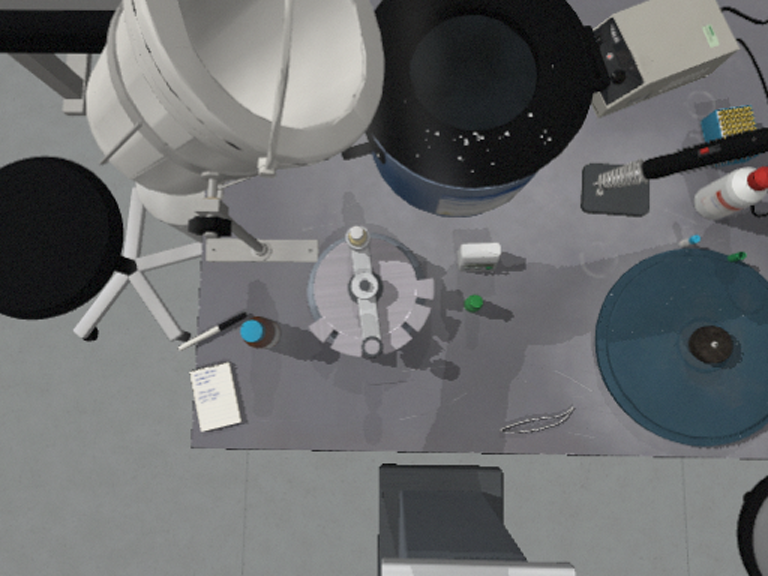

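View pics/side0.png

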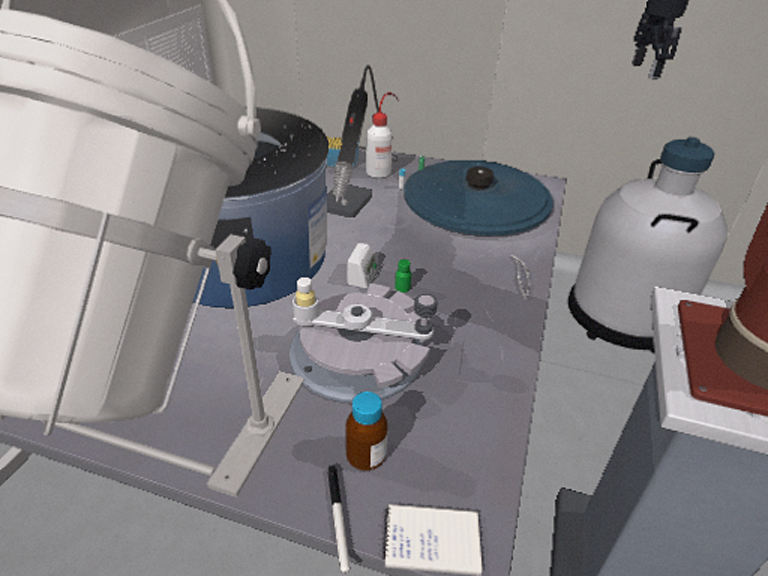

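```bash
python3 - <<'E'
from h import *
import pickle
t=pickle.load(open("top0.pkl","rb"));s=pickle.load(open("side0.pkl","rb"))
save(t,"topz.png",(190,130,350,260),5); save(s,"sidez.png",(180,160,320,290),5)
for n,c in(("t",t),("s",s)):
    P=cloud(c); np.save(n+"P.npy",P)
    for (u,v) in ([(248,231),(243,190),(238,158),(320,170),(169,221),(316,201),(283,193)] if n=="t" else [(284,203),(238,210),(203,192),(245,270),(240,178),(268,180)]):
        print(n,u,v,P[v,u].round(1))
E
```

```text
t 248 231 [503.3 176.8 123. ]
t 243 190 [601.9 191.6  85.7]
t 238 158 [671.2 202.5 127.2]
t 320 170 [ 6.602e+02 -2.000e-01  4.510e+01]
t 169 221 [524.4 363.6 101.2]
t 316 201 [580.4  12.   55.9]
t 283 193 [600.2  93.1  48.9]
s 284 203 [502.6 190.3 122.8]
s 238 210 [601.  201.6  83.8]
s 203 192 [676.4 215.  123.8]
s 245 270 [525.6 373.2 104.3]
s 240 178 [656.8  31.8  42. ]
s 268 180 [583.5  19.   45.1]
```

View pics/topz.png

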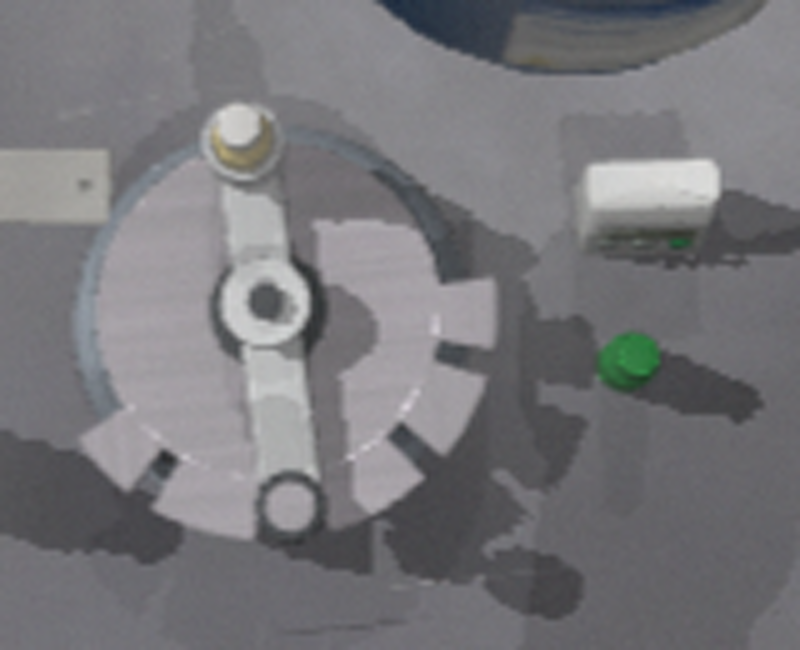

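View pics/sidez.png

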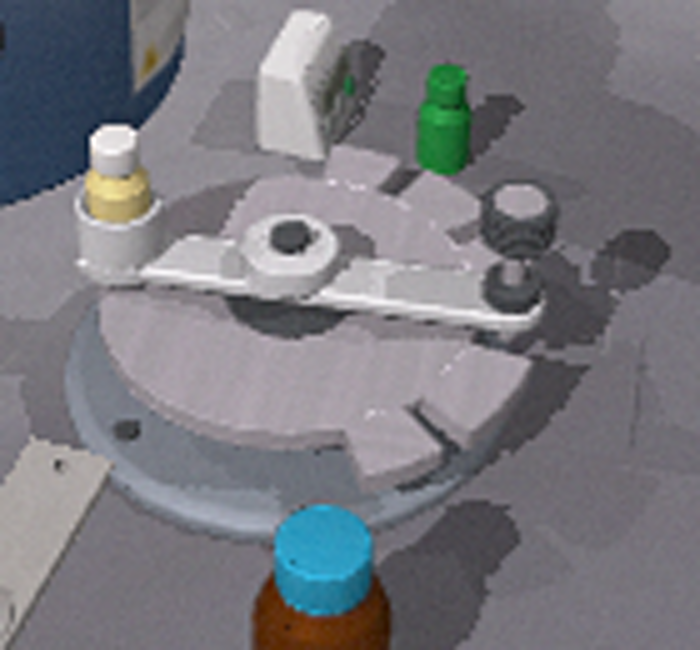

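The top crop shows the ring at (290,503), i.e. (248,231) in the full image, the hub at (265,303) and the clear-glass vial with a white cap in the cup at (240,130). The green vial-shaped object at (630,360) stands on the table, so it is a look-alike and not the one meant. The next anticlockwise notch is at about (407,440).

```bash
python3 - <<'E'
from h import *
import pickle
t=pickle.load(open("top0.pkl","rb"));s=pickle.load(open("side0.pkl","rb"))
def f(x,y):return (190+(x-2)/5.,130+(y-2)/5.)
def g(x,y):return (180+(x-2)/5.,160+(y-2)/5.)
P=np.load("tP.npy");Q=np.load("sP.npy")
for n,C,c in(("t",P,t),("s",Q,s)):
    m=(C[...,2]>116)&(C[...,2]<128)&(np.hypot(C[...,0]-500,C[...,1]-183)<35)
    m=m.astype(np.uint8); cs=max(cv2.findContours(m,0,2)[0],key=cv2.contourArea)
    (x,y),r=cv2.minEnclosingCircle(cs); e=cv2.fitEllipse(cs); print(n,"ring top",e, onplane(c,[e[0]],122).round(1))
ring=onplane(t,[f(291,503)],122)[0];hub=onplane(t,[f(265,303)],86)[0]
vial=onplane(t,[f(240,124)],129)[0]
hs=onplane(s,[g(290,243)],86)[0];rs=onplane(s,[g(521,203)],122)[0]; vs=onplane(s,[g(116,138)],129)[0]
print(ring,hub,vial);print(rs,hs,vs)
n1=onplane(t,[f(407,440),f(460,356),f(162,466)],52);print("notches",n1.round(1))
a0=np.arctan2(*(ring-hub)[[1,0]])
for p in n1: print("r",np.hypot(*(p-hub)[:2]),"swing",(np.arctan2(*(p-hub)[[1,0]])-a0)%(2*np.pi))
print("ring dist",np.hypot(*(ring-hub)[:2]),np.hypot(*(rs-hs)[:2]))
print("green",onplane(t,[f(637,352)],50),onplane(s,[g(447,75)],50)); print("timer",onplane(t,[f(590,185),f(718,185)],50))
# what's tall near: max height in neighbourhood
for C in (P,Q):
  for R in (120,160,200,250):
    d=np.hypot(C[...,0]-520,C[...,1]-150); m=(d<R)&(C[...,2]>135); print(R,m.sum(),C[m].min(0).round() if m.any() else"",C[m].max(0).round() if m.any() else "")
E
```

```text
t ring top ((247.98016357421875, 230.94708251953125), (13.282960891723633, 13.612154006958008), 149.2929229736328) [[503.4 176.8 122. ]]
s ring top ((283.40289306640625, 200.9148712158203), (10.264880180358887, 14.720804214477539), 95.94329071044922) [[505.7 183.  122. ]]
[505.09075842 177.27338309 122.        ] [601.31845655 192.5306775   86.        ] [679.30135779 203.44297476 129.        ]
[505.5137292  180.42607124 122.        ] [603.01793955 198.54009625  86.        ] [680.68081335 205.71943229 129.        ]
notches [[538.1 122.7  52. ]
 [580.2  96.7  52. ]
 [523.6 243.9  52. ]]
r 94.21171524366655 swing 0.6780372835587962
r 98.16043930661584 swing 1.1967337075824156
r 93.12541339020824 swing 5.541931504255789
ring dist 97.42974351028015 99.1725210797828
green [[583.48479024   8.65528824  50.        ]] [[586.1500886    1.27818716  50.        ]]
timer [[667.69915348  31.6159915   50.        ]
 [668.33112131 -32.4631109   50.        ]]
120 796 [491. 149. 952.] [491. 149. 952.]
160 796 [491. 149. 952.] [491. 149. 952.]
200 796 [491. 149. 952.] [491. 149. 952.]
250 5274 [491.   4. 135.] [770. 368. 952.]
120 0  
160 0  
200 0  
250 3743 [643.   9. 135.] [770. 367. 497.]
```

```bash
python3 - <<'E'
from h import *
import pickle
print(kin.inverse_kinematics([455,-250,300],[np.pi,0,0.157]))
ctrl.reach([455,-250,300],[np.pi,0,0.157])
ctrl.reach([500,100,290],[np.pi,0,0.157])
ctrl.reach([480,178,270],[np.pi,0,0.157])
print(monitor.read_joints(),monitor.read_tool_pos(),monitor.read_time_s(),monitor.read_contact_force())
c=camera("wrist"); save(c,"w1.png",s=1.5); pickle.dump(c,open("w1.pkl","wb"));print(proj(c,[[503,178,122],[602,194,86]]))
E
```

```text
[ 0.6051602   0.05742662 -0.19634509  1.70450394  0.01140245  1.38077519
 -1.00681957]
[ 0.16343286  0.08750546 -0.63507409  1.74837652  0.05358795  1.32364168
 -1.89642372] [479.9713153  177.79820333 269.70761425] 3.4333 [-0.07641781 -1.1220969  -0.31558954]
[[259.09931759 161.10563315]
 [258.55885861  56.71990956]]
```

View pics/w1.png

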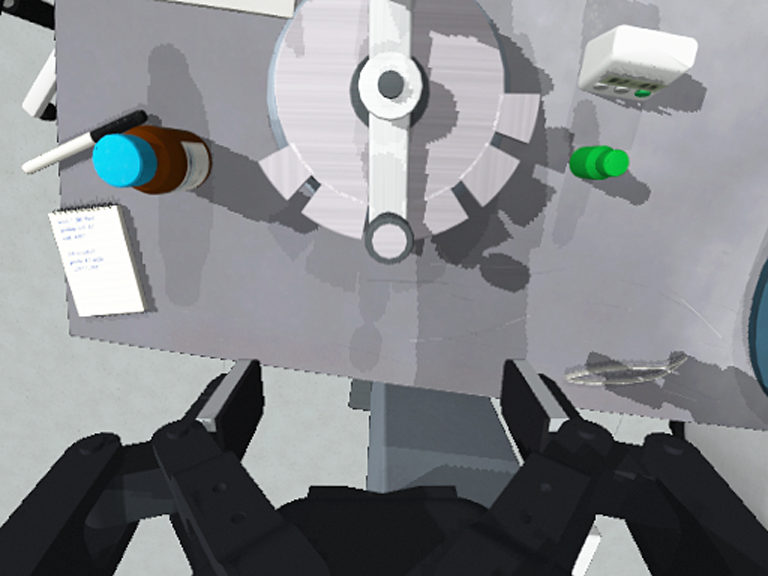

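```bash
python3 - <<'E'
from h import *
import pickle
c=pickle.load(open("w1.pkl","rb"));P=cloud(c)
m=((P[...,2]>116)&(P[...,2]<128)&(np.hypot(P[...,0]-503,P[...,1]-180)<35)).astype(np.uint8)
cs=max(cv2.findContours(m,0,2)[0],key=cv2.contourArea);e=cv2.fitEllipse(cs)
ring=onplane(c,[e[0]],122)[0]
m=((P[...,2]>80)&(P[...,2]<92)&(np.hypot(P[...,0]-602,P[...,1]-194)<30)).astype(np.uint8)
cs=max(cv2.findContours(m,0,2)[0],key=cv2.contourArea);e2=cv2.fitEllipse(cs)
hub=onplane(c,[e2[0]],86)[0]
def f(x,y):return ((x-.25)/1.5,(y-.25)/1.5)
n=onplane(c,[f(470,211),f(511,147)],52)
print(e,e2,ring,hub,np.hypot(*(ring-hub)[:2])); d=hub-ring; print(np.arctan2(d[1],d[0]))
for p in n: print(np.hypot(*(p-hub)[:2]),np.arctan2(*(hub-p)[[1,0]])-np.arctan2(d[1],d[0]))
for y in (.157,.157+.75,.157+.75-np.pi,.157-np.pi):
  q=kin.inverse_kinematics([530,120,125],[np.pi,0,y]); print(y,q)
E
```

```text
((258.819091796875, 159.7557373046875), (31.983564376831055, 32.11658477783203), 7.8426737785339355) ((259.669189453125, 56.541873931884766), (41.69636917114258, 45.2974853515625), 2.255979299545288) [504.28274839 178.48682541 122.        ] [602.34145176 192.91767128  86.        ] 99.114875874748
0.14611655217141586
110.61958066037046 0.6515639296549252
103.07810255565967 1.196193963231809
0.157 [ 0.19370795  0.28165802 -0.57032821  1.85557522  0.17351276  1.05364262
 -1.85874473]
0.907 [ 0.22460679  0.2881058  -0.60688072  1.85414609  0.18724106  1.05624752
 -1.11947451]
-2.234592653589793 [ 0.59905349  0.44192281 -1.09084767  1.83897475  0.43363741  1.12637632
  1.83203648]
-2.984592653589793 [ 0.57034459  0.42131074 -1.04863005  1.83997031  0.40560307  1.11597001
  1.1034964 ]
```

```bash
python3 - <<'E'
from h import *
import pickle
o=[np.pi,0,0.147]
ctrl.reach([504.2,178.5,200],o)
ctrl.move_linear([504.2,178.5,119],speed=80,until_force=8)
print(monitor.read_tool_pos(),monitor.read_contact_force())
close_gripper(squeeze=30)
print(monitor.read_gripper_width(),monitor.read_tool_pos(),monitor.read_contact_force(),monitor.read_moment(),monitor.read_time_s())
for n in("side","wrist"): c=camera(n); save(c,n+"2.png",s=1.5)
E
```

```text
[504.54993822 178.69434511 119.51769652] [-0.61906677 -0.89255293 -0.5664311 ]
31.427428687761488 [504.26489837 178.43618263 119.22503675] [-0.64906994 -0.99807584  3.77934674] [-0.24172352  0.25346484 -0.03849391] 5.575
```

View pics/side2.png

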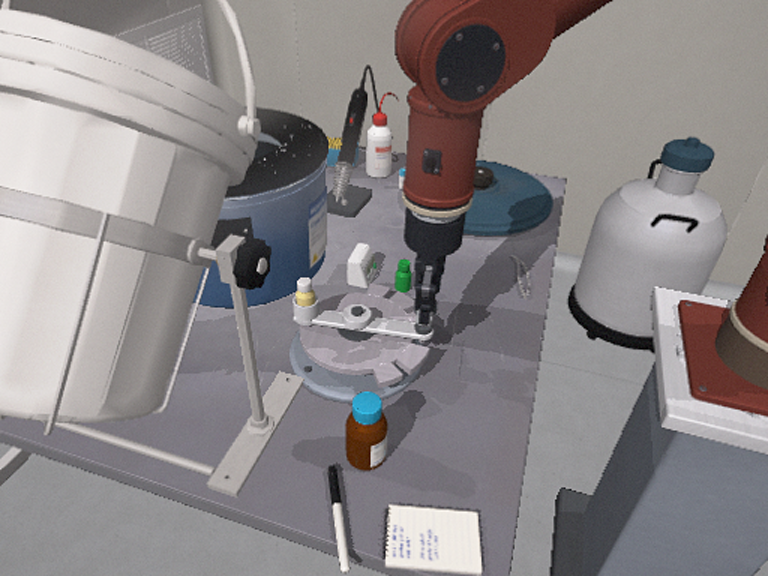

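View pics/wrist2.png

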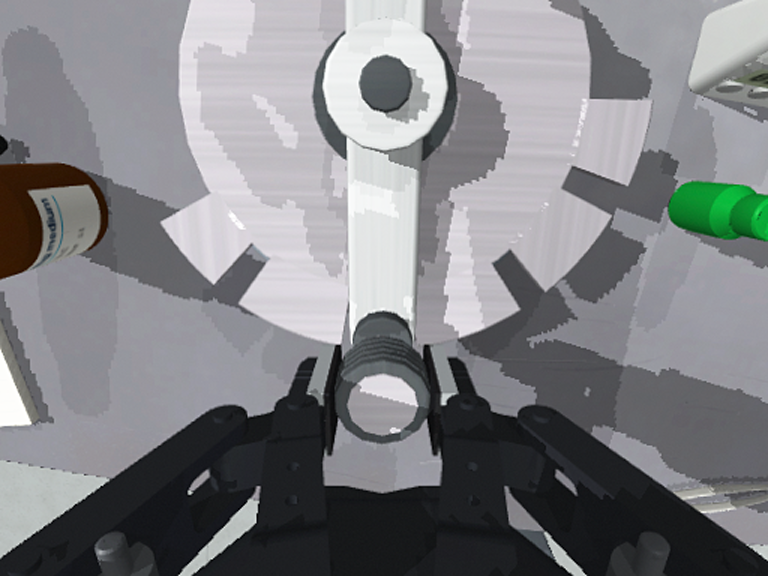

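The side and wrist views show the ring held centrally between the pads (wrist (385,400)), with the vial still standing at side (304,292). Next I lift it.

```bash
python3 - <<'E'
from h import *
import pickle
z0=monitor.read_tool_pos()[2]
p=np.array([504.26,178.44])
for dz in(4,10.8):
    ctrl.move_linear([*p,119+dz],speed=20)
    print(monitor.read_tool_pos(),monitor.read_contact_force(),monitor.read_gripper_width())
for n in("side","wrist"): c=camera(n); save(c,n+"3.png",(220,140,348,236) if n=="side" else None,5 if n=="side" else 1.5)
print(monitor.read_time_s())
E
```

```text
[504.24846773 178.38592746 122.69380375] [ 2.59362285  0.69651828 -6.10330985] 31.04061319354371
[504.250262   178.3799497  129.80798188] [ 3.78281001  0.38144823 -7.16943126] 30.958147900516977
6.6167
```

View pics/side3.png

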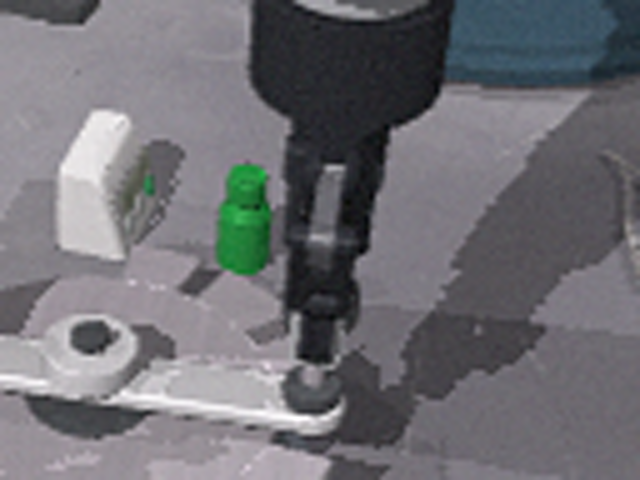

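View pics/wrist3.png

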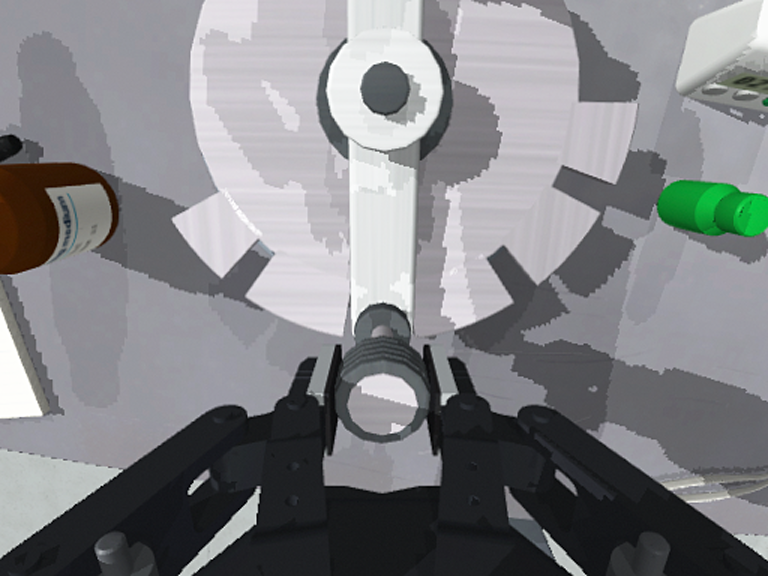

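```bash
cat >> h.py <<'E'
P0=np.array([504.25,178.39]); A0=0.147; HUB=P0+100*np.array([np.cos(A0),np.sin(A0)])
def at(th,off=0):  # ring centre at swing th, plus tangential offset mm (anticlockwise +)
    a=A0+th; return HUB-100*np.array([np.cos(a),np.sin(a)])+off*np.array([np.sin(a),-np.cos(a)])
E
python3 - <<'E'
from h import *
for th in np.arange(1,7)*0.41/6:
    ctrl.move_linear([*at(th),129.8],[np.pi,0,A0+th],speed=40)
    print(round(th,3),np.round(monitor.read_tool_pos(),1),np.round(monitor.read_contact_force(),1),round(monitor.read_moment()[2],2))
print(monitor.read_time_s())
for n in("side","wrist"): c=camera(n); save(c,n+"4.png",(180,140,308,236) if n=="side" else None,5 if n=="side" else 1.5)
E
```

```text
0.068 [505.4 171.7 129.7] [ 2.7 -0.2 -6.8] 0.0
0.137 [507.  165.2 129.7] [ 2.5  1.2 -7.3] -0.05
0.205 [509.  158.8 129.7] [ 2.  -0.5 -7.1] -0.06
0.273 [511.6 152.4 129.7] [ 1.  -0.8 -6.7] -0.03
0.342 [514.5 146.2 129.6] [ 0.5 -1.7 -7.3] -0.1
0.41 [517.8 140.3 129.6] [-1.1 -0.9 -6.1] -0.09
8.525
```

View pics/wrist4.png

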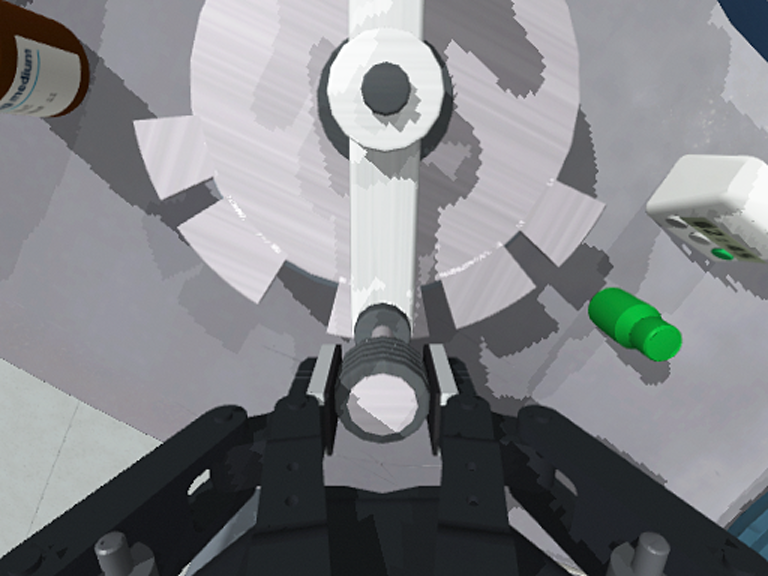

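View pics/side4.png

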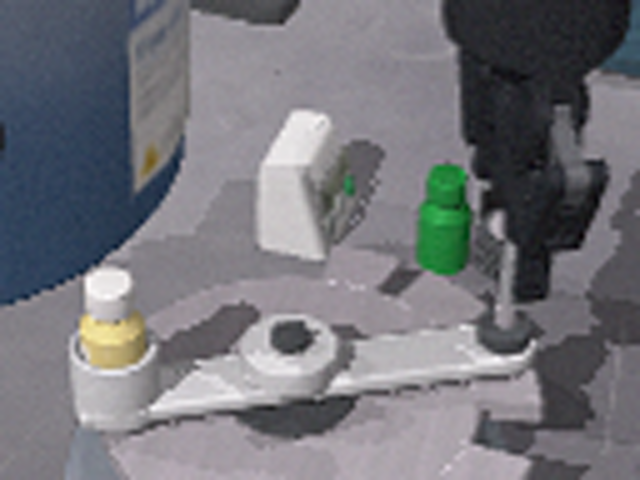

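The wrist view shows the arm (385,200) short of the next notch (435,300), with the pin over plain plate. The side view shows the vial upright at (108,320). Now I lower until the pin rides on the plate, release, and push gently with one finger.

```bash
python3 - <<'E'
from h import *
import pickle
th=0.41
ctrl.move_linear([*at(th),127.6],speed=10)
print(monitor.read_contact_force())
let_go(); 
print(monitor.read_contact_force(),monitor.read_gripper_width(),monitor.read_tool_pos())
ctrl.move_linear([*at(th),122],speed=30,until_force=5)
print(monitor.read_contact_force(),monitor.read_tool_pos(),monitor.read_time_s())
c=camera("wrist"); save(c,"wrist5.png",s=1.5);pickle.dump(c,open("w5.pkl","wb"))
c=camera("side"); save(c,"side5.png",(180,140,308,236),5)
E
```

```text
[-2.80719659 -1.55839658 -5.9774804 ]
[-0.2837424   0.08082735 -0.19013483] 85.3209021587257 [518.41147958 140.23759768 127.70919764]
[-1.11966961 -0.27663915  0.05285872] [518.04597593 140.10576232 121.62227814] 9.9
```

View pics/wrist5.png

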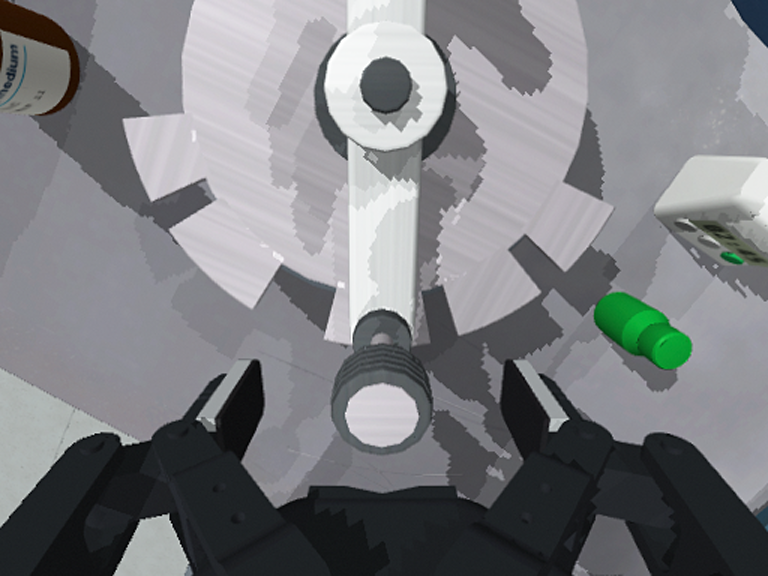

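View pics/side5.png

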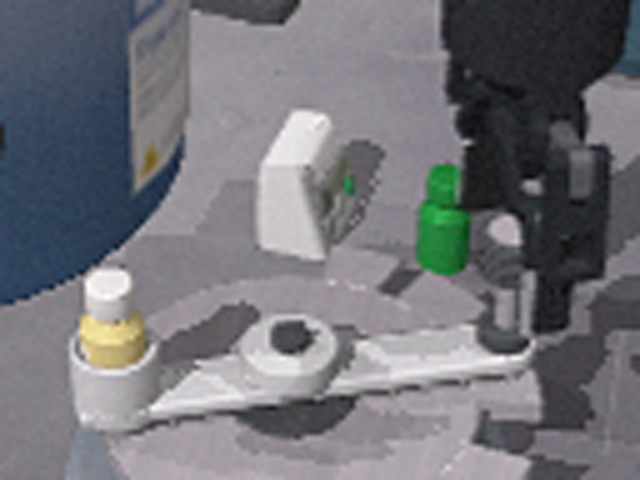

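The ring is riding high on the plate (wrist (382,412)), with both fingers clear and level with it. I push until the force rises.

```bash
python3 - <<'E'
from h import *
Z=122
def step(th,off,sp,uf):
    r=ctrl.move_linear([*at(th,off),Z],[np.pi,0,A0+th],speed=sp,until_force=uf)
    f=np.array(monitor.read_contact_force()); a=A0+th; tg=np.array([np.sin(a),-np.cos(a)])
    print(round(th,3),off,r,"tan",round(-f[:2]@tg,2),"f",np.round(f,1),np.round(monitor.read_tool_pos(),1)); return -f[:2]@tg
step(.41,22,60,5)
f=step(.41,27,15,6)
th=.41
while th<0.55:
    th+=.02; f=step(th,27,20,8)
    if f>7: break
print(monitor.read_time_s())
c=camera("wrist"); save(c,"wrist6.png",s=1.5)
E
```

```text
0.41 22 False tan -0.37 f [ 0.3 -0.3 -0.8] [530.  121.2 122. ]
0.41 27 False tan 1.27 f [-0.6  1.1  0.7] [532.5 117.5 122. ]
0.43 27 False tan 5.14 f [-2.9  4.3  2.2] [533.8 116.6 122. ]
0.45 27 False tan 5.79 f [-4.1  4.2  2. ] [535.4 115.  122. ]
0.47 27 False tan 5.51 f [-3.9  4.   3.3] [537.  113.6 122. ]
0.49 27 False tan 5.13 f [-3.5  3.8  3.6] [538.5 112.3 122. ]
0.51 27 False tan 5.57 f [-3.7  4.2  1.9] [540.1 111.  122. ]
0.53 27 False tan 4.71 f [-3.5  3.3  3.9] [541.8 109.7 122. ]
0.55 27 False tan 4.89 f [-3.3  3.6  3.5] [543.4 108.6 122. ]
12.75
```

View pics/wrist6.png

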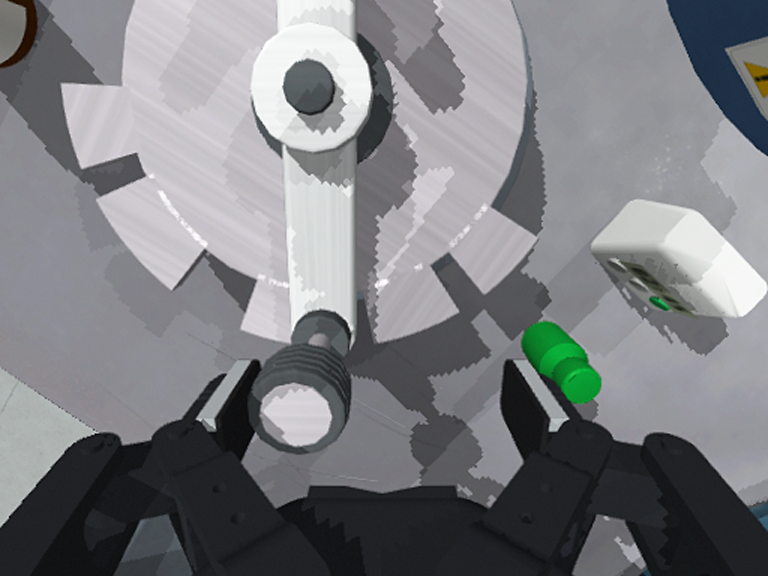

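The left pad is pushing the ring (wrist (300,415)) at a steady 5 N, and the notch is just right of the arm. I continue in smaller steps.

```bash
python3 - <<'E'
from h import *
Z=122
th=.55;prev=5
while th<0.80:
    th+=.01
    r=ctrl.move_linear([*at(th,27),Z],[np.pi,0,A0+th],speed=10,until_force=5)
    f=np.array(monitor.read_contact_force()); a=A0+th; tg=np.array([np.sin(a),-np.cos(a)]);t=-f[:2]@tg
    print(round(th,3),r,"tan",round(t,2),np.round(f,1),np.round(monitor.read_tool_pos(),1))
    if r or t>7 or t<2.2: break
print(monitor.read_time_s())
c=camera("wrist"); save(c,"wrist7.png",s=1.5)
c=camera("side"); save(c,"side7.png",(180,140,308,236),5)
E
```

```text
0.56 False tan 6.05 [-5.   3.7  3.4] [544.2 108.  122. ]
0.57 False tan 5.38 [-4.3  3.4  2.5] [545.  107.5 122. ]
0.58 False tan 5.95 [-4.3  4.1  3.7] [545.9 106.9 122. ]
0.59 False tan 6.51 [-4.9  4.3  3.3] [546.7 106.3 122. ]
0.6 False tan 5.03 [-4.4  2.8  3.5] [547.6 105.8 122. ]
0.61 False tan 6.37 [-5.6  3.4  3.5] [548.4 105.2 122. ]
0.62 False tan 6.54 [-5.8  3.5  3.6] [549.3 104.7 121.9]
0.63 False tan 6.61 [-5.1  4.2  4.1] [550.2 104.2 121.9]
0.64 False tan 5.41 [-3.7  3.9  2.4] [551.1 103.5 121.9]
0.65 False tan 5.46 [-4.4  3.3  2.4] [552.  103.1 121.8]
0.66 False tan 4.6 [-3.6  2.9  1.6] [553.  102.3 121.7]
0.67 False tan -0.03 [-0.3 -0.3 -0.6] [554.7 100.9 121.9]
15.8
```

View pics/wrist7.png

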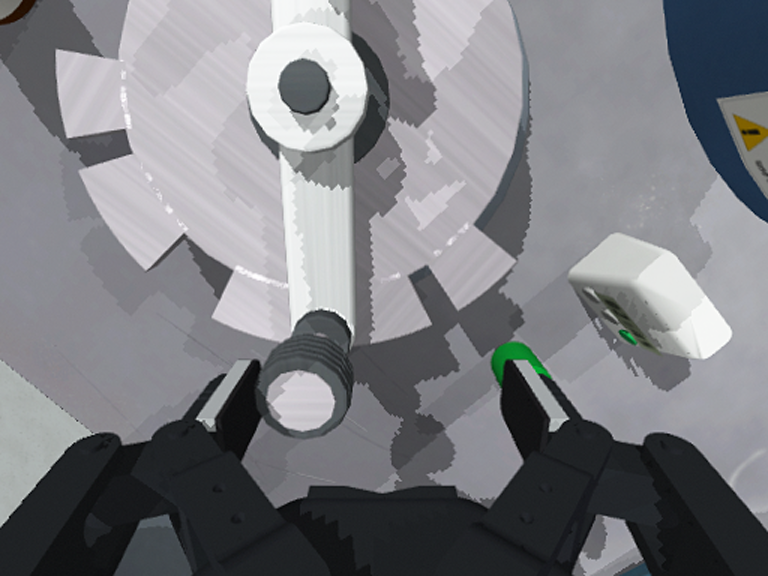

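View pics/side7.png

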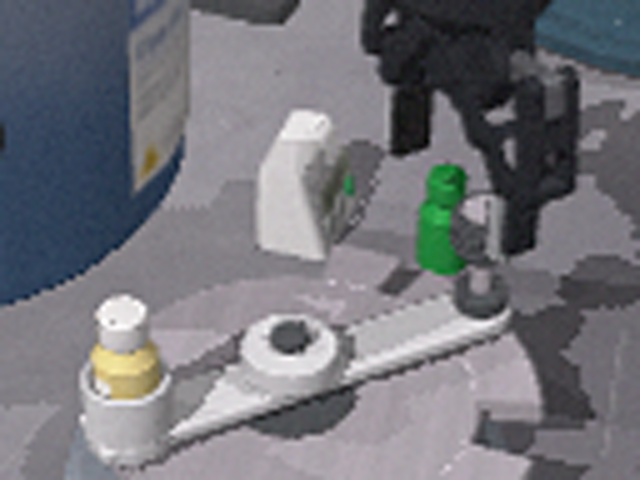

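```bash
python3 - <<'E'
from h import *
def ringz(n):
    c=camera(n);P=cloud(c); q=at(0.67); m=(np.hypot(P[...,0]-q[0],P[...,1]-q[1])<10)&(P[...,2]>95)&(P[...,2]<140)
    print(n,"ring top z",np.median(P[m][:,2]) if m.any() else None,m.sum(),P[m].mean(0).round(1)); return c
ringz("wrist");ringz("top")
# step back off, then retreat up
ctrl.move_linear([*at(.67,10),122],speed=60,until_force=6)
print(monitor.read_contact_force())
ctrl.move_linear([*at(.67,10),200],speed=120)
q=at(.67)+40*np.array([-np.cos(A0+.67),-np.sin(A0+.67)])
ctrl.move_linear([*q,260],speed=150)
c=ringz("wrist");save(c,"wrist8.png",s=1.5)
c=ringz("side");save(c,"side8.png",(170,150,330,270),5)
c=ringz("top");save(c,"top8.png",(180,130,340,250),5)
print(monitor.read_time_s(),monitor.read_tool_pos())
E
```

```text
wrist ring top z 123.83390252624659 1127 [534.9 120.3 123.8]
top ring top z None 0 [nan nan nan]
[ 0.86996471 -0.36454526 -0.42626397]
wrist ring top z 123.8636542853078 366 [534.7 120.2 123.9]
side ring top z 121.80079252382362 34 [534.6 120.  121.9]
top ring top z None 0 [nan nan nan]
18.0167 [507.16440339  91.15890044 258.83847627]<stdin>:4: RuntimeWarning: Mean of empty slice.
  ret = um.true_divide(
```

View pics/wrist8.png

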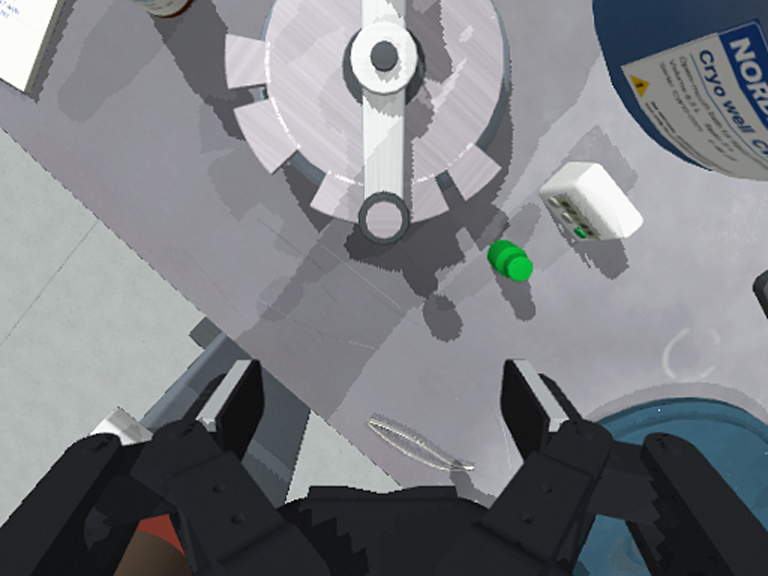

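View pics/side8.png

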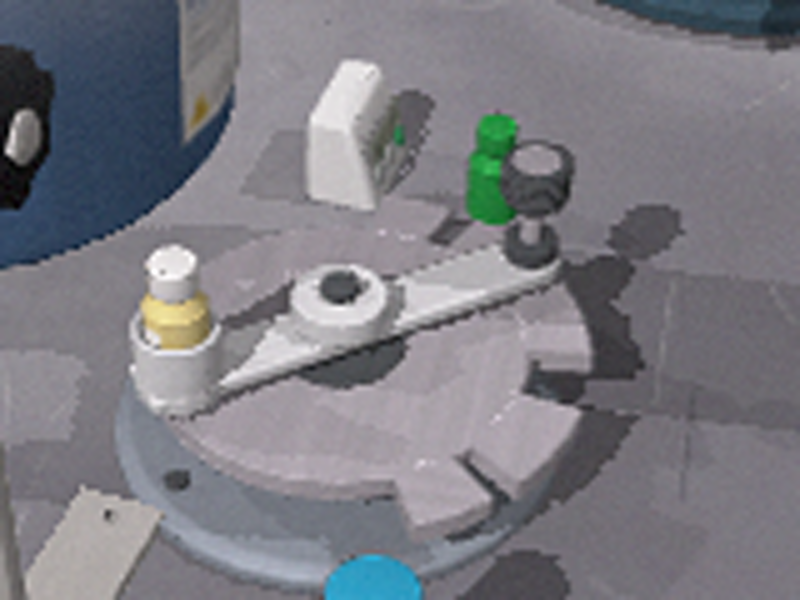

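In the side view the ring is down at (540,165), its top at z ≈ 122–124 as at the start (riding would read 130). The vial stands upright in the cup at (175,300), and the timer and bottle have not moved. Handing in.

```bash
python3 - <<'E'
from h import *
print(monitor.read_contact_force()); job.close_job()
E
```

```text
[-0.18269932  0.3817073   0.13093423]
the job is handed in; nothing more can be done
```

The vial arm is now locked in the very next notch, at about 0.67 rad of swing, and the job is handed in.

**What I did:**
- I lifted the ring about 10.5 mm, straight up out of the park slot.
- I swung it while held to 0.41 rad and let the pin ride on plain plate.
- I nudged it along with one open finger at 5–6.6 N until the force fell to 0 N at about 0.67 rad, as the pin snapped in. The camera estimates for the notch were 0.65 and 0.68 rad.

**Last checks:**
- **Ring height:** its top read 124 mm (wrist camera) and 122 mm (side camera). It read 123 mm before I started, and would be about 130 mm if the pin were still riding.
- **Vial, timer and bottle:** the vial stands upright in its cup. By eye, the timer and bottle are where they were; I did not measure them again.
- **Robot:** it had backed away and was touching nothing. The clock read 18 s of the 45 s allowed.

**Not confirmed:** the top camera gave no ring reading at the end. I did not push back on the arm to test the lock; that rests on the force drop and the ring height.

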